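Dispense milling balls into the scoop

ROBOT

A 6-joint arm with a two-finger parallel gripper is mounted at the origin on the work surface; the furniture and walls round the work are solid. World frame = base frame: x ahead of the robot, y to its left, z up, the work surface at z = 0. Lengths are in m, angles in rad, forces in N, time in s.
With the tool pointing down it reaches from about 0.35 to 0.975 m from the base axis. Payload 4.9 kg.
Tool frame: the origin (TCP) lies midway between the tips of the shut fingers; the grasp point (between the pads) lies 19 mm behind it; y points along the fingers, z is the direction in which the jaws open and shut, and the axes are right-handed (so a half turn about y gives the same grasp; the last joint's range is limited). The gripper opens to 85 mm and grips with 20 to 120 N. Pads are 22 mm wide; open, the fingers measure 114 mm over their backs; the gripper's body (76 mm by 85 mm) begins 54 mm behind the grasp point. The pads swing forward as they close: fully open they stand 13 mm farther back than shut.
Start: joints at [-1.449, 0.053, 1.613, -0, 1.476, -0.119], TCP at [0.149, -0.607, 0.231] pointing down, gripper open.
Joint ranges: [-3.01, 3.01], [-1.01, 2.22], [0.06, 2.58], [-1.02, 4.17], [0.09, 2.62], [-3.14, 3.14]. Speed limits (rad/s): [2.57, 2.57, 3.14, 3.14, 3.14, 3.14].

INTERFACE

Orientations are given as a unit quaternion [w, x, y, z].
In Python, from plant import * gives the robot as it stands.
- The arm moves only by the shell command python3 -m crank 'ROWS'. ROWS is JSON, a list that holds one entry, the list of rows, each a list of 5 numbers: the gripper command: -1 is shut, 1 is fully open, values between are in proportion, then the shift along the tool's x, y, z in cm, then the turn about the tool's y in degrees. In form: [[[jaw, dx, dy, dz, twist], ...]]. A call has 1 to 8 rows; each row shifts and turns the commanded pose from where the row before left it, along the tool's axes as they then stand; what a row does not reach is not made up. A row lasts 1/8 s, in which the tool goes at most 62.5 mm and 10.7 degrees, less where a joint would pass 70% of its speed; a pose out of reach is approached as far as the arm can. A call with a gripper value outside its range is refused whole. The fingers move at their own pace and stop on an object; the grip force is fixed at half the most. Time passes only in rows, so rows that do not move let the fingers close. It gives the time, the measured TCP pose, the force and the opening at its end, in the units of the state.
- state(): the state, without advancing time (a new reading comes with each control period).
- grab_frame(name): name is "scene" or "side" or "wrist"; returns a dict with "frame" (400x640x3 uint8, red, green, blue), "fx", "fy", "cx", "cy" (pixels), "pose" (4x4, takes a point from camera to world coordinates). Camera axes: x right, y up, looking along -z (the intrinsics and any distortion apply to the point x, -y, -z); pixel columns grow to the right and rows downward; lengths in m; the calibration is good to about 2 mm. A picture is of the moment at which its call begins. There is no depth.
- job_done(): hands the job in, once; it reports no verdict.
The state is a dict: "time": time; "joint_pos": joint angles; "joint_vel": joint speeds; "joint_efforts": joint torques, N m; "tool_pos": TCP position; "tool_rot": TCP orientation; "contact_force": force on the tool from outside, world axes, zero at the start; "ft_torque": the same for the moment, N m; "gripper_width": opening from 0.0 (shut) to 1.0 (fully open).
Only numpy, scipy, OpenCV 4.12 (cv2) and the standard library are available. Lean on these libraries where they do the work, as an engineer would, in place of code of your own. Each camera call takes 0.05 s, during which the arm holds its last target.

TASK

Take the metal scoop by its wooden handle and stand it on the bench under the outlet of the little ball hopper. Pull the red-knobbed shutter open so that all three white milling balls drop into the scoop, then push the shutter fully shut again and leave the scoop standing there with the balls in it.

Things in the scene. Friction and masses are not known exactly. Their poses are not given: they have to be found in the camera images.
- scoop: Loose metal cup, flat foot 64 mm, rim 70 mm wide, 50 mm high, 0.11 kg, with a straight wooden handle towards its own -x. Origin: centre of the cup's underside, z up. Handle: level bar 16 mm wide (y), 16 mm high, x = -75 to -147 mm, centred 46 mm above the bench; good grip at x = -110 mm. Starts standing on the bench, in front of the hopper, handle to the right.
- hopper: Fixed dispenser. Origin on the bench right below the outlet; -x = open front, facing the robot. Posts 10 mm (feet 22) at x +-28, y +-56 mm. The cup enters from the front, handle out to -x, and stands on the bench at the origin within 10 mm; free height 85 mm. Deck 70 (x) by 126 (y) mm, top at 101 mm, outlet 28 mm square; clear shaft 40 mm wide with the balls, flared mouth, top at 190 mm.
- shutter_plate (a joint): Sliding shutter under the deck: 0 = fully shut, 0.040 m = fully open, stops at both ends. Opens towards the hopper's own -y (the robot's right), stays where it is left, moves with about 2 N. The balls drop when it is open more than about 30 mm, all within a second.
- shutter_grip (a point): Grip point in the shutter's upright red plastic knob, 120 mm above the bench; moves with the shutter. Knob 14 mm (hopper's x) by 18 mm (hopper's y), from 94 to 137 mm high, standing on a flat steel strap. When shut it is at y = -100 mm, x = 0 in the hopper's frame.
- ball_0: White ceramic milling ball, 20 mm diameter, 12 g; origin at its centre. It begins in the hopper's shaft on the shutter.
- ball_1: Second white milling ball, same size, resting on the first.
- ball_2: Third white milling ball, same size, uppermost.
Not all that is in view belongs to the job. Leave any pink or purple look-alike of the scoop alone.

How it is judged:
By the outcome, as a careful person would: the job done as asked, in the order asked, and still so for the second after the job is handed in, with the robot touching nothing.
It also fails if it takes over 50 s, if anything falls off the work surface, if the arm or the gripper's body presses on something with over 40 N, if the wrist force passes 120 N, or if a joint passes its speed limit or range.

## Working session

There is one attempt and no reset: what is moved stays moved. The work goes in short steps, Python scripts to look and compute and a shell command to move; the robot and the scene stay as the last step left them, time stands still between calls to the robot, and variables do not carry over. Pictures are saved under pics/ and viewed, and the job is handed in when it is done.

```bash
ls; mkdir -p pics; cat > h.py <<'E'
from plant import *
import numpy as np, cv2
from scipy.spatial.transform import Rotation as R
def snap(name,fn):
    d=grab_frame(name); cv2.imwrite('pics/'+fn,cv2.cvtColor(d['frame'],cv2.COLOR_RGB2BGR)); np.savez('pics/'+fn[:-4]+'.npz',**{k:v for k,v in d.items() if k in('fx','fy','cx','cy','pose')})
    return d
def back(fn,u,v,z):
    d=np.load('pics/'+fn+'.npz');P=d['pose']
    r=P[:3,:3]@np.array([(u-d['cx'])/d['fx'],-(v-d['cy'])/d['fy'],-1]);o=P[:3,3]
    return o+r*(z-o[2])/r[2]
def proj(fn,p):
    d=np.load('pics/'+fn+'.npz');P=d['pose'];q=P[:3,:3].T@(np.array(p)-P[:3,3])
    return (d['cx']+d['fx']*q[0]/-q[2], d['cy']-d['fy']*q[1]/-q[2])
E
python3 - <<'E'
from h import *
s=state();print(s)
for n in('scene','side','wrist'):
    d=snap(n,n+'0.png');print(n,d.keys(),d['fx'],d['fy'],d['cx'],d['cy'],np.round(d['pose'],3))
print(R.from_quat(np.roll(s['tool_rot'],-1)).as_matrix().round(3))
E
```

```text
pics
{'time': 0.0, 'joint_pos': array([-1.44903766e+00,  5.33596698e-02,  1.61427530e+00,  4.06583299e-06,
        1.47602932e+00, -1.19011426e-01]), 'joint_vel': array([-0.00081394,  0.00155688, -0.00023418, -0.0010808 , -0.00086836,
        0.00076419]), 'joint_efforts': array([ 2.19489098e-04, -3.93679404e+01, -3.70177746e+01, -9.34516106e-05,
        7.15691902e-03,  6.62242996e-06]), 'tool_pos': array([ 0.14894998, -0.60635016,  0.23007246]), 'tool_rot': array([ 0.08491986, -0.08491901,  0.70272115, -0.70125628]), 'contact_force': array([-1.08878156,  0.10506995,  1.11857758]), 'ft_torque': array([-0.00313764,  0.03994452,  0.02473972]), 'gripper_width': 1.002876098939348}
scene dict_keys(['frame', 'fx', 'fy', 'cx', 'cy', 'pose']) 500.2782160636164 500.2782160636164 322.77066086211056 195.483127485568 [[-0.708  0.534 -0.462 -0.116]
 [-0.706 -0.517  0.484  0.371]
 [ 0.02   0.669  0.743  0.997]
 [ 0.     0.     0.     1.   ]]
side dict_keys(['frame', 'fx', 'fy', 'cx', 'cy', 'pose']) 368.26038050611425 368.26038050611425 322.84114034347385 199.65910018343843 [[-0.999  0.041 -0.02   0.426]
 [-0.039 -0.534  0.844  0.55 ]
 [ 0.024  0.844  0.535  0.559]
 [ 0.     0.     0.     1.   ]]
wrist dict_keys(['frame', 'fx', 'fy', 'cx', 'cy', 'pose']) 302.1299130284168 302.1299130284168 319.5368659367686 206.64409034998863 [[ 0.239  0.93   0.279  0.22 ]
 [-0.971  0.229  0.067 -0.589]
 [-0.001 -0.287  0.958  0.373]
 [ 0.     0.     0.     1.   ]]
[[-0.971 -0.     0.238]
 [-0.238  0.002 -0.971]
 [-0.    -1.    -0.002]]
```

View pics/scene0.png

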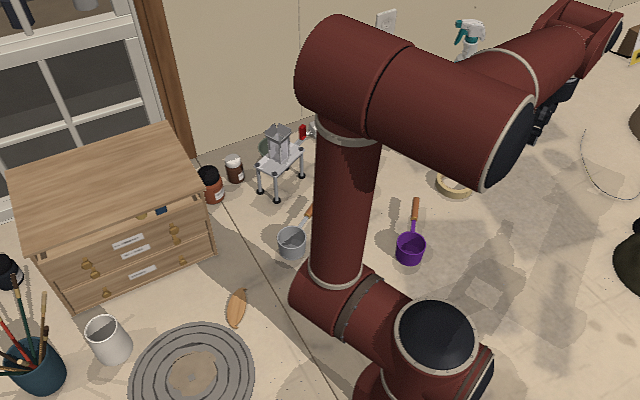

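View pics/side0.png

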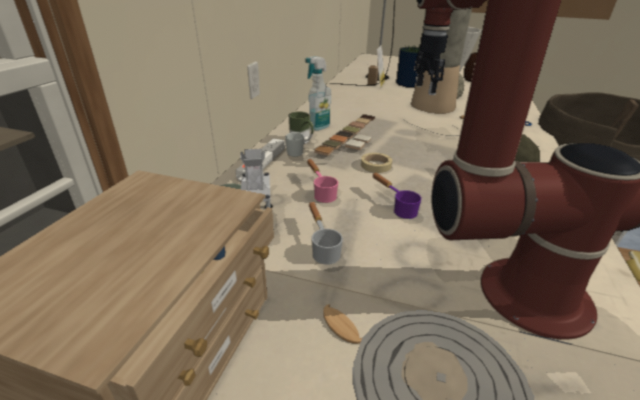

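View pics/wrist0.png

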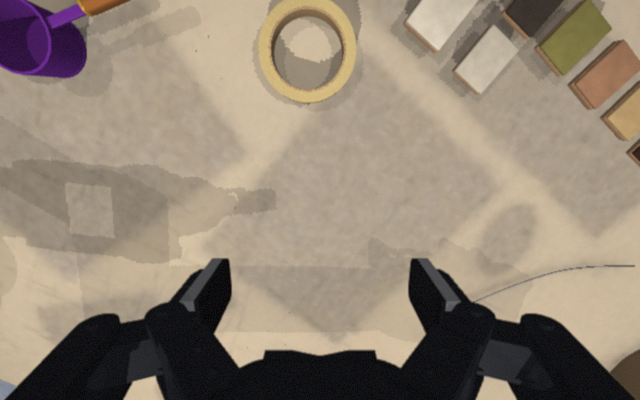

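The scene view shows the grey scoop at about (291,243) and the hopper at about (280,165), with the purple look-alike at (410,248). The pink look-alike only shows in the side view. I'll enlarge these areas.

```bash
python3 - <<'E'
import cv2
a=cv2.imread('pics/scene0.png');b=cv2.imread('pics/side0.png')
cv2.imwrite('pics/c1.png',cv2.resize(a[110:275,225:345],None,fx=3.6,fy=3.6,interpolation=cv2.INTER_CUBIC))
cv2.imwrite('pics/c2.png',cv2.resize(b[130:280,220:360],None,fx=4,fy=4,interpolation=cv2.INTER_CUBIC))
E
```

```text
(no output)
```

View pics/c1.png

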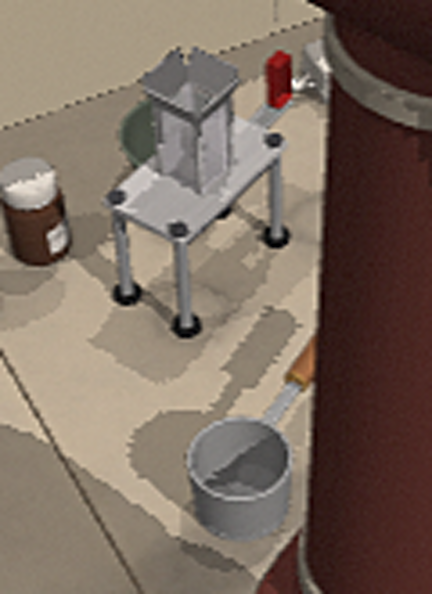

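View pics/c2.png

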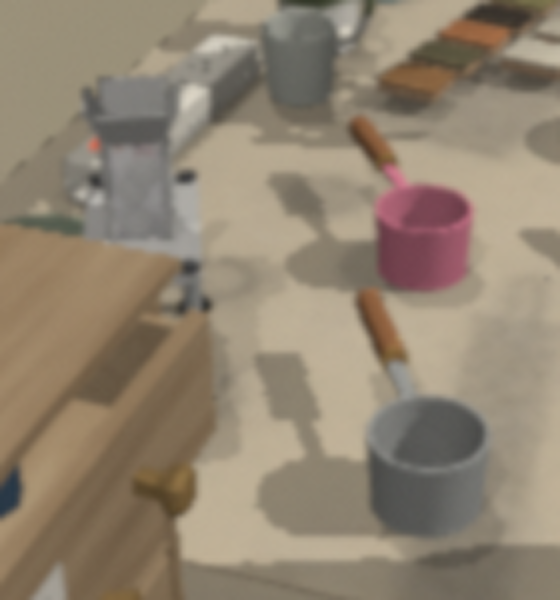

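```bash
python3 - <<'E'
from h import *
c1=lambda u,v:(225+u/3.6-.4,110+v/3.6-.4)
c2=lambda u,v:(220+u/4-.4,130+v/4-.4)
for n,p,z in [('footBL',(126,296),.003),('footFL',(186,328),.003),('footFR',(275,238),.003),('boltBL',(117,197),.104),('boltFL',(178,229),.104),('boltFR',(273,140),.104),('knobtop',(279,57),.137),('cup rim',(241,461),.05),('cup foot low',(245,540),0),('handle start',(297,378),.046)]:
    print(n,back('scene0',*c1(*p),z).round(4))
for n,p,z in [('rim',(428,436),.05),('handle end',(370,294),.05),('handle st',(396,358),.05),('footFL?',(203,304),0.003),('boltFR?',(186,176),.104),('boltfl',(190,268),.104)]:
    print(n,back('side0',*c2(*p),z).round(4))
print(proj('side0',(.78,.0,.12)))
E
```

```text
footBL [ 0.6286 -0.1638  0.003 ]
footFL [ 0.5738 -0.1747  0.003 ]
footFR [ 0.5953 -0.2849  0.003 ]
boltBL [ 0.6295 -0.166   0.104 ]
boltFL [ 0.576  -0.1759  0.104 ]
boltFR [ 0.5963 -0.2856  0.104 ]
knobtop [ 0.6319 -0.3259  0.137 ]
cup rim [ 0.429  -0.0976  0.05  ]
cup foot low [ 0.4075 -0.0795  0.    ]
handle start [ 0.4569 -0.1753  0.046 ]
rim [ 0.4309 -0.0928  0.05  ]
handle end [ 0.4721 -0.2347  0.05  ]
handle st [ 0.4522 -0.1659  0.05  ]
footFL? [ 0.5894 -0.286   0.003 ]
boltFR? [ 0.5945 -0.2822  0.104 ]
boltfl [ 0.5733 -0.1713  0.104 ]
(np.float64(144.52214591341215), np.float64(232.16903477047384))
```

Measured in world coordinates:

| Item | Position | Heading |
|---|---|---|
| Hopper | ≈ (0.612, -0.225) | yaw ≈ 10.7° |
| Knob | (0.631, -0.324), agrees with its specified offset | – |
| Scoop | ≈ (0.430, -0.095) | handle at -73° |

The post spacing comes out at 112 x 55 mm and the handle end at 146 mm, both of which match the given sizes. I'm moving above the handle.

```bash
python3 -m crank '[[[1,-4,0,-3.1,0],[1,-4,0,-3.1,0],[1,-4,0,-3.1,0],[1,-4,0,-3.1,0],[1,-4,0,-3.1,0],[1,-4,0,-3.1,0],[1,-4,0,-3.1,0],[1,-4,0,-3.1,0]]]'
python3 -m crank '[[[1,-4,0,-3.1,-10],[1,0,0,0,-10],[1,0,0,0,-10],[1,0,0,0,-10],[1,0,0,0,-10],[1,0,0,0,-10],[1,0,0,0,-10],[1,0,0,0,-10]]]'
python3 -m crank '[[[1,0,0,0,-10],[1,0,0,0,-3],[1,0,0,0,0]]]'
python3 - <<'E'
from h import *
s=state();print(s['time'],s['tool_pos'],s['joint_pos'].round(2));print(R.from_quat(np.roll(s['tool_rot'],-1)).as_matrix().round(3))
snap('wrist','w1.png');snap('scene','s1.png');snap('side','d1.png')
E
```

```text
time: 1.15
tool_pos: [0.4014, -0.2883, 0.2311]
tool_rot: [0.085, -0.085, 0.702, -0.702]
contact_force: [1.0, -1.1, 0.1]
gripper_width: 1.0
time: 2.15
tool_pos: [0.4319, -0.25, 0.2309]
tool_rot: [-0.518, 0.518, -0.482, 0.481]
contact_force: [-0.7, -1.0, 0.1]
gripper_width: 1.0
time: 2.52
tool_pos: [0.4319, -0.25, 0.231]
tool_rot: [0.568, -0.568, 0.422, -0.422]
contact_force: [0.0, -0.0, -0.4]
gripper_width: 0.996
2.525 [ 0.43194092 -0.25001706  0.23097092] [-0.67 -0.25  1.9   0.    1.5  -0.97]
[[ 0.288 -0.     0.958]
 [-0.958  0.     0.288]
 [-0.    -1.    -0.   ]]
```

View pics/w1.png

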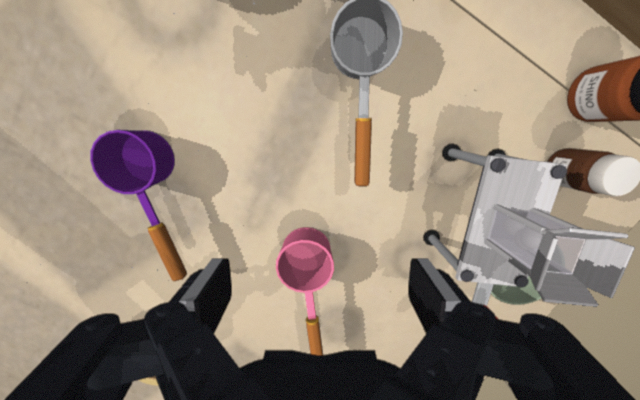

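View pics/s1.png

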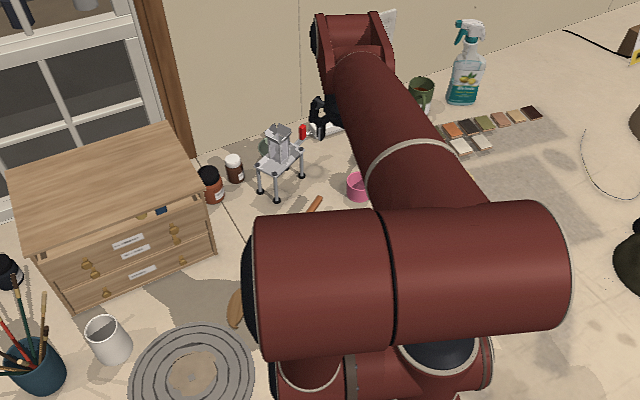

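View pics/d1.png

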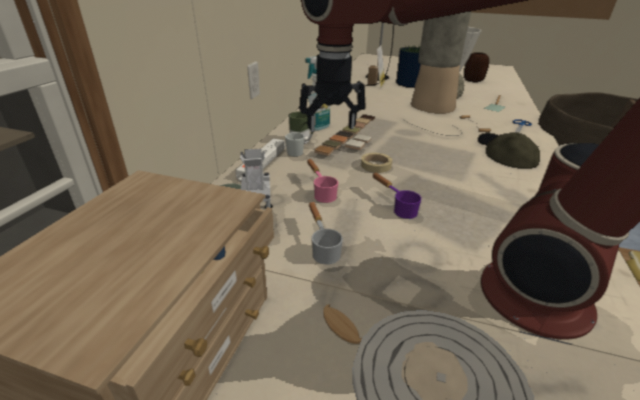

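The wrist view shows the scoop's rim at (366,37) and its handle from (363,117) to (362,185). The pink look-alike's rim is at (305,267), and the hopper is to the right.

```bash
python3 - <<'E'
from h import *
for n,p,z in [('rim',(366,37),.05),('h start',(363,118),.054),('h end',(362,185),.054),('pink rim',(305,267),.05),('pink h0',(313,319),.054),('pink h2',(316,354),.054),('footFL',(451,153),.003),('footFR',(432,238),.003),('boltFL',(497,157),.104),('boltFR',(467,275),.104),('boltBL',(558,172),.104),('boltBR',(521,282),.104)]:
    print(n,back('w1',*p,z).round(4))
s=state();M=R.from_quat(np.roll(s['tool_rot'],-1)).as_matrix()
t=np.array([.4645,-.21,.027]);print(((t-s['tool_pos'])@M*100).round(2))
E
python3 - <<'E'
import cv2
a=cv2.imread('pics/s1.png')
cv2.imwrite('pics/c3.png',cv2.resize(a[100:220,240:400],None,fx=4.5,fy=4.5,interpolation=cv2.INTER_CUBIC))
E
```

```text
rim [ 0.4327 -0.098   0.05  ]
h start [ 0.4538 -0.1693  0.054 ]
h end [ 0.4756 -0.2353  0.054 ]
pink rim [ 0.4441 -0.3498  0.05  ]
pink h0 [ 0.473  -0.4138  0.054 ]
pink h2 [ 0.4917 -0.4636  0.054 ]
footFL [ 0.5764 -0.1752  0.003 ]
footFR [ 0.5978 -0.285   0.003 ]
boltFL [ 0.5719 -0.1681  0.104 ]
boltFR [ 0.596  -0.2833  0.104 ]
boltBL [ 0.6305 -0.1644  0.104 ]
boltBR [ 0.6513 -0.2748  0.104 ]
[-2.9  20.42  4.27]
```

View pics/c3.png

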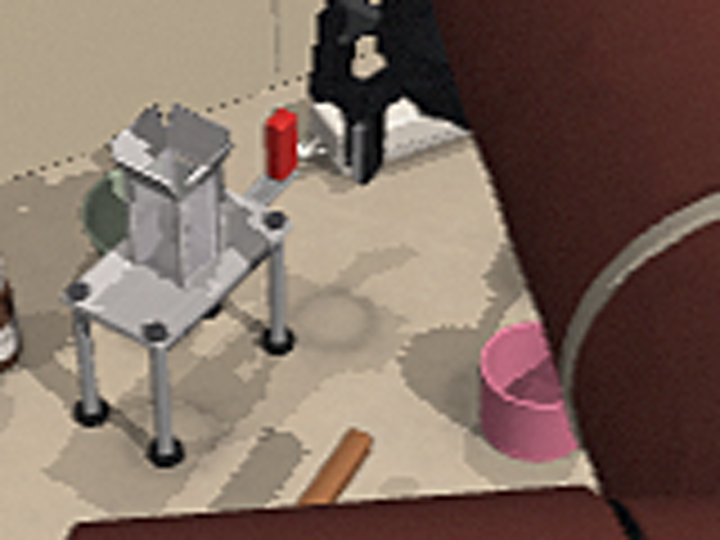

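The two views agree to within a few mm. I'll centre on the handle, descend and close.

```bash
python3 -m crank '[[[1,-2.8,0,4.4,0],[1,0,5,0,0],[1,0,5,0,0],[1,0,4,0,0],[1,0,2,0,0],[1,0,0,0,0]]]'
python3 - <<'E'
from h import *
snap('wrist','w2.png')
s=state();print(s['tool_pos'])
for p in[(.466,-.211,.054),(.4743,-.2366,.054)]: print(proj('w2',p))
E
```

```text
time: 3.42
tool_pos: [0.4647, -0.2097, 0.0692]
tool_rot: [-0.567, 0.568, -0.423, 0.42]
contact_force: [-0.3, 0.0, 0.5]
gripper_width: 0.998
[ 0.46586001 -0.21044495  0.07096494]
(np.float64(320.62912859529274), np.float64(251.99708457933914))
(np.float64(321.4979250576294), np.float64(293.34511598055866))
```

View pics/w2.png

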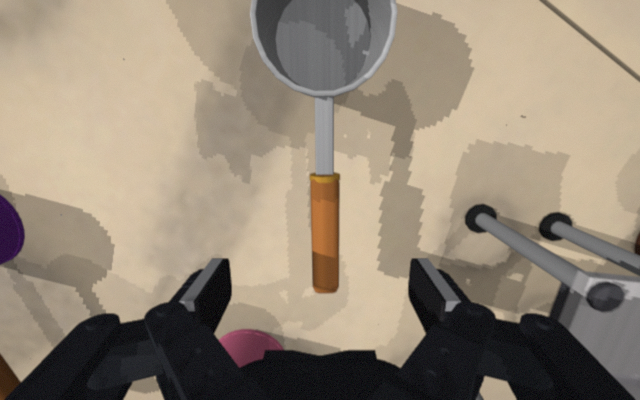

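The wrist view shows the handle between the fingers, at column 325 against the predicted 321, with its tip at row 292 as predicted. The sideways error is 2 mm, so I'll correct that, descend and grip.

```bash
python3 -m crank '[[[1,0,1.5,0.2,0],[1,0,1.5,0,0],[1,0,1.4,0,0],[1,0,0,0,0],[-1,0,0,0,0],[-1,0,0,0,0],[-1,0,0,0,0],[-1,0,0,0,0]]]'
python3 -m crank '[[[-1,0,0,0,0],[-1,0,0,0,0],[-1,0,0,0,0]]]'
python3 - <<'E'
from h import *
snap('wrist','w3.png');s=state();print(s['tool_pos'],s['contact_force'],s['gripper_width'])
E
```

```text
time: 4.47
tool_pos: [0.4682, -0.2102, 0.0276]
tool_rot: [-0.568, 0.568, -0.421, 0.422]
contact_force: [0.1, 0.2, 1.1]
gripper_width: 0.172
time: 4.85
tool_pos: [0.4683, -0.2102, 0.0275]
tool_rot: [-0.568, 0.568, -0.421, 0.422]
contact_force: [-0.3, -0.1, 1.4]
gripper_width: 0.176
[ 0.46828351 -0.21024864  0.02755086] [-0.12706244 -1.2541995   1.90531618] 0.17231434144641927
```

View pics/w3.png

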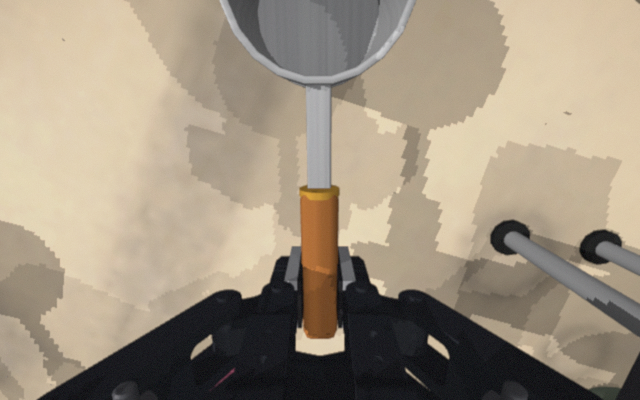

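The scoop is gripped: the opening is 14.6 mm on the 16 mm bar. Next I'll lift it and compute the grip offset and the route.

```bash
python3 -m crank '[[[-1,0,-2,0,0],[-1,0,-4,0,0],[-1,0,-2,0,0],[-1,0,0,0,0]]]'
python3 - <<'E'
from h import *
a=back('w3',319,190,.054);s=state();M=R.from_quat(np.roll(s['tool_rot'],-1)).as_matrix()
g=np.array([.4683,-.2102]);d=np.linalg.norm(a[:2]-g);print('hstart',a,'grip x=',-75-d*1000)
e=back('w3',320,337,.054);print('hend',e,np.linalg.norm(e[:2]-g), 'axis',np.degrees(np.arctan2(*(e-a)[1::-1])))
print(back('w1',133,162,.05))
print(s['tool_pos'],s['gripper_width'],s['contact_force'],M.round(3))
t=np.array([.367,-.271,s['tool_pos'][2]]);print(((t-s['tool_pos'])@M*100).round(2))
snap('wrist','w4.png');snap('side','d4.png')
E
```

```text
time: 5.4
tool_pos: [0.4691, -0.2106, 0.1088]
tool_rot: [0.568, -0.568, 0.42, -0.423]
contact_force: [0.3, 1.2, -1.1]
gripper_width: 0.174
hstart [ 0.45541147 -0.16740929  0.054     ] grip x= -119.68958970599672
hend [ 0.47596791 -0.23393016  0.054     ] 0.024938272973777584 axis -72.82768036581851
[ 0.2332982  -0.28307734  0.05      ]
[ 0.46905369 -0.21063115  0.10878635] 0.17381732885414422 [ 0.26278222  1.15628804 -1.10268372] [[ 0.289  0.003  0.957]
 [-0.957 -0.002  0.289]
 [ 0.003 -1.     0.002]]
[  2.83  -0.02 -11.51]
```

View pics/w4.png

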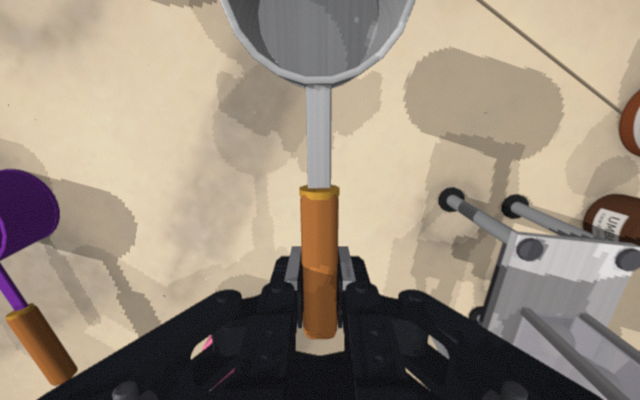

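View pics/d4.png

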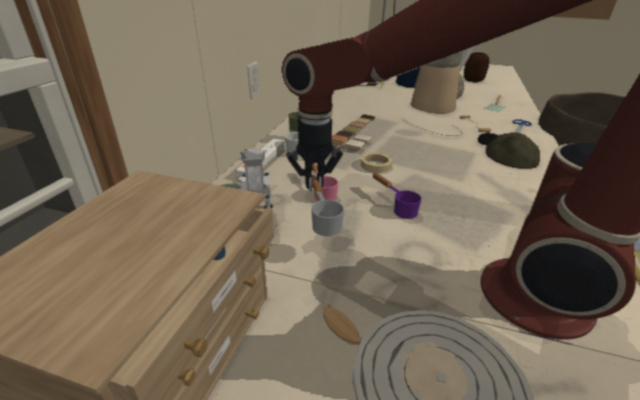

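The scoop is held level and the lift clears everything. The grip is at handle x = -120 mm. I'll retreat from the hopper, then turn 96° in clear space.

```bash
python3 -m crank '[[[-1,0.8,0,-2.5,0],[-1,1,0,-4,0],[-1,1,0,-3.5,0],[-1,0,0,-1.5,0],[-1,0,0,0,5],[-1,0,0,0,9],[-1,0,0,0,10],[-1,0,0,0,10]]]'
python3 -m crank '[[[-1,0,0,0,10],[-1,0,0,0,10],[-1,0,0,0,10],[-1,0,0,0,10],[-1,0,0,0,10],[-1,0,0,0,8],[-1,0,0,0,4],[-1,0,0,0,0]]]'
python3 - <<'E'
from h import *
s=state();M=R.from_quat(np.roll(s['tool_rot'],-1)).as_matrix();print(M.round(3),s['joint_pos'].round(2))
snap('wrist','w5.png');snap('scene','s5.png');snap('side','d5.png')
t=np.array([.4945,-.2467,s['tool_pos'][2]]);print(((t-s['tool_pos'])@M*100).round(2))
print('x ax', np.degrees(np.arctan2(-M[1,0],-M[0,0])))
E
```

```text
time: 6.5
tool_pos: [0.3658, -0.2691, 0.106]
tool_rot: [0.418, -0.418, 0.571, -0.569]
contact_force: [-0.0, 0.0, -1.2]
gripper_width: 0.175
time: 7.5
tool_pos: [0.3657, -0.2691, 0.1061]
tool_rot: [0.067, -0.067, 0.705, -0.703]
contact_force: [0.2, -0.4, -1.4]
gripper_width: 0.178
[[-0.982 -0.002  0.189]
 [-0.189  0.002 -0.982]
 [ 0.001 -1.    -0.002]] [-0.8  -0.26  2.12  0.    1.29  0.58]
[-13.07  -0.02   0.22]
x ax 10.869596558213711
```

View pics/w5.png

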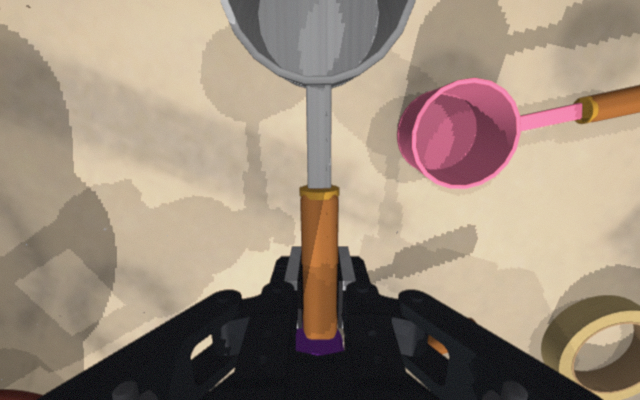

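View pics/d5.png

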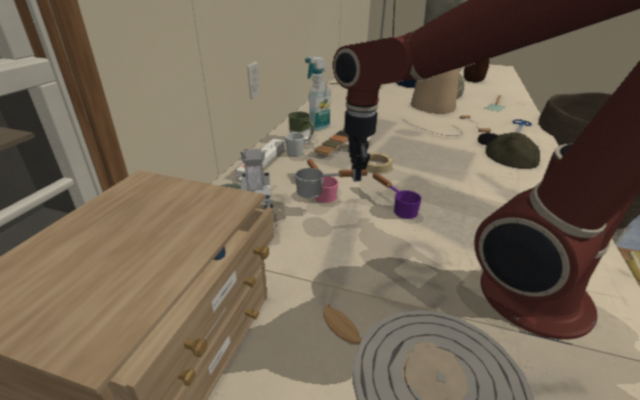

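I'm lowering to about 10 mm clearance, then advancing halfway and checking.

```bash
python3 -m crank '[[[-1,0,2,0,0],[-1,0,3,0.2,0],[-1,0,1.9,0,0],[-1,-1.5,0,0,0],[-1,-2.5,0,0,0],[-1,-1.5,0,0,0],[-1,0,0,0,0]]]'
python3 - <<'E'
from h import *
s=state();M=R.from_quat(np.roll(s['tool_rot'],-1)).as_matrix();print(s['tool_pos'])
snap('wrist','w6.png');snap('scene','s6.png')
t=np.array([.4945,-.2467,.0275]);print(((t-s['tool_pos'])@M*100).round(2))
import cv2
a=cv2.imread('pics/s6.png');cv2.imwrite('pics/c6.png',cv2.resize(a[100:260,220:380],None,fx=3.6,fy=3.6,interpolation=cv2.INTER_CUBIC))
E
```

```text
time: 8.52
tool_pos: [0.422, -0.2619, 0.0393]
tool_rot: [-0.068, 0.067, -0.704, 0.704]
contact_force: [-0.7, -0.3, -0.8]
gripper_width: 0.178
[ 0.42198535 -0.26188532  0.03925843]
[-7.41  1.18 -0.12]
```

View pics/w6.png

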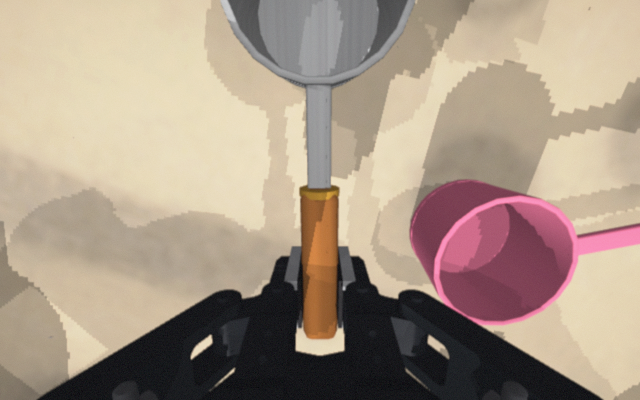

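View pics/c6.png

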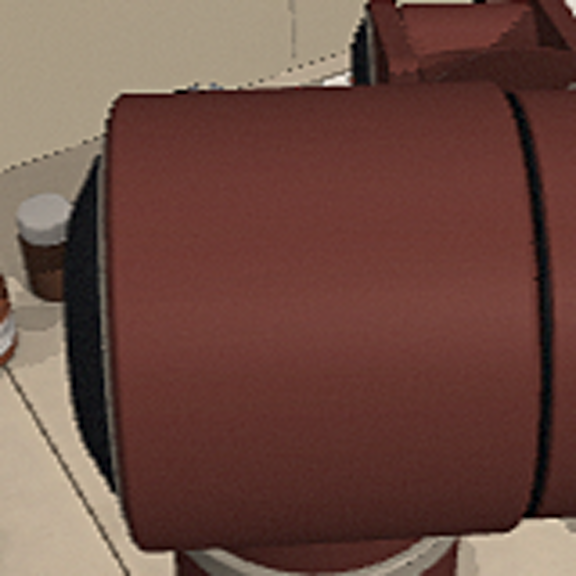

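The pink cup is clear of the path, so I'll continue in slowly and watch the force.

```bash
python3 -m crank '[[[-1,-1.2,0,-0.1,0],[-1,-1.6,0,0,0],[-1,-1.6,0,0,0],[-1,-1.2,0,0,0],[-1,0,0,0,0]]]'
python3 -m crank '[[[-1,-1,0,0,0],[-1,-0.8,0,0,0],[-1,0,0,0,0]]]'
python3 - <<'E'
from h import *
s=state();M=R.from_quat(np.roll(s['tool_rot'],-1)).as_matrix();print(s['tool_pos'])
snap('wrist','w7.png');snap('side','d7.png')
t=np.array([.4945,-.2467,.0275]);print(((t-s['tool_pos'])@M*100).round(2))
a=cv2.imread('pics/d7.png');cv2.imwrite('pics/c7.png',cv2.resize(a[120:250,200:360],None,fx=4.5,fy=4.5,interpolation=cv2.INTER_CUBIC))
E
```

```text
time: 9.25
tool_pos: [0.4763, -0.2501, 0.0384]
tool_rot: [-0.067, 0.067, -0.704, 0.704]
contact_force: [0.3, 0.0, -1.6]
gripper_width: 0.173
time: 9.62
tool_pos: [0.4935, -0.2469, 0.0384]
tool_rot: [-0.067, 0.067, -0.704, 0.704]
contact_force: [-0.3, -1.0, -1.9]
gripper_width: 0.177
[ 0.49348272 -0.24690659  0.03841911]
[-0.1   1.09 -0.  ]
```

View pics/w7.png

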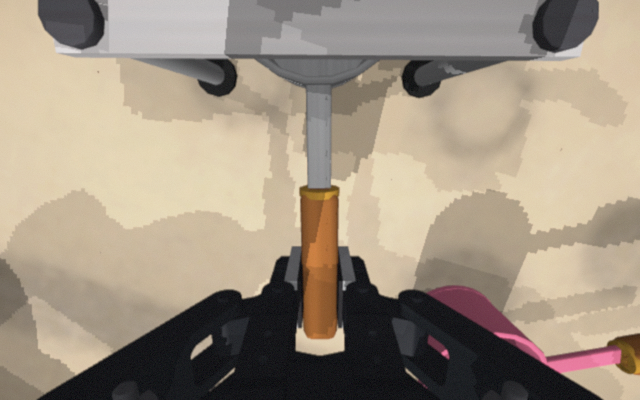

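View pics/c7.png

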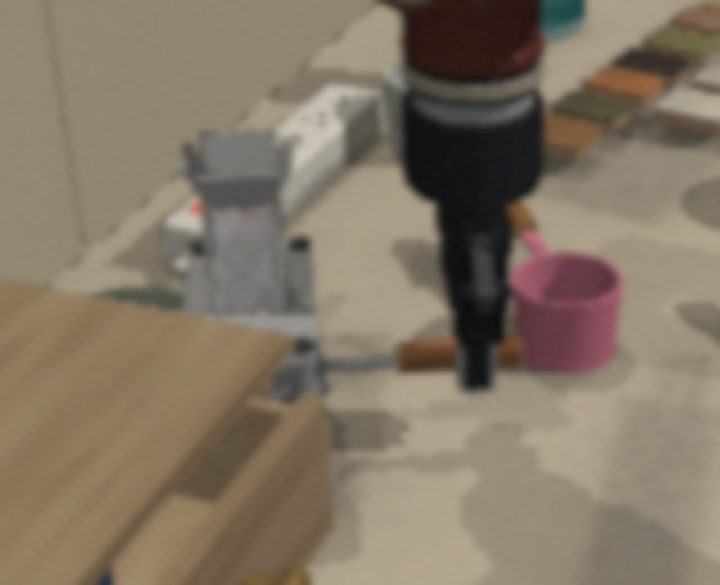

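The cup is centred sideways: the feet at columns 216 and 421 give a midpoint of 318.5, and the handle is at 318. I'll check depth before lowering.

```bash
python3 - <<'E'
from h import *
a=back('w7',217,77,.003);b=back('w7',421,77,.003);c=back('w7',70,17,.104);d=back('w7',567,17,.104)
ex=np.array([.982,.187]);t=np.array([.4935,-.2469])
print(a,b,c,d)
for n,(p,q) in {'feet':(a,b),'bolts':(c,d)}.items():
    m=(p+q)[:2]/2; r=m+.028*ex-t; print(n,np.linalg.norm(p-q),'tcp->origin along x',r@ex,'lat',r@[-.187,.982], 'yaw',np.degrees(np.arctan2((p-q)[1],(p-q)[0]))-90)
print('hstart along x',(back('w7',319,190,.063)[:2]-t)@ex)
E
```

```text
[ 0.57509031 -0.17470435  0.003     ] [ 0.59604207 -0.28398782  0.003     ] [ 0.57586362 -0.1744241   0.104     ] [ 0.59687771 -0.28395787  0.104     ]
feet 0.11127377454023926 tcp->origin along x 0.12167178548417186 lat 2.1563398456804325e-05 yaw 10.853014662339035
bolts 0.11153132903078765 tcp->origin along x 0.12249078322651633 lat 2.343610983552435e-05 yaw 10.860251874631771
hstart along x 0.044820332481900226
```

The cup needs 2 mm more depth. I'll move in, lower, release and rise.

```bash
python3 -m crank '[[[-1,-0.2,0,0,0],[-1,0,0.5,0,0],[-1,0,0.5,0,0],[-1,0,0.1,0,0],[-1,0,0,0,0]]]'
python3 -m crank '[[[-0.4,0,0,0,0],[-0.2,0,0,0,0],[-0.2,0,0,0,0],[-0.2,0,0,0,0],[-0.2,0,-1,0,0],[-0.2,0,-3,0,0],[-0.2,0,-4,0,0],[-0.2,0,-4,0,0]]]'
python3 - <<'E'
from h import *
snap('wrist','w8.png');s=state();print(s['tool_pos'],s['joint_pos'].round(2))
E
```

```text
time: 10.35
tool_pos: [0.4949, -0.2467, 0.0276]
tool_rot: [-0.066, 0.067, -0.704, 0.704]
contact_force: [-1.9, 0.8, 2.0]
gripper_width: 0.171
time: 11.35
tool_pos: [0.4949, -0.2465, 0.1492]
tool_rot: [-0.067, 0.066, -0.704, 0.704]
contact_force: [0.2, 0.4, -0.3]
gripper_width: 0.397
[ 0.49801212 -0.24849969  0.15610501] [-0.6  -0.06  1.85  0.    1.34  0.79]
```

View pics/w8.png

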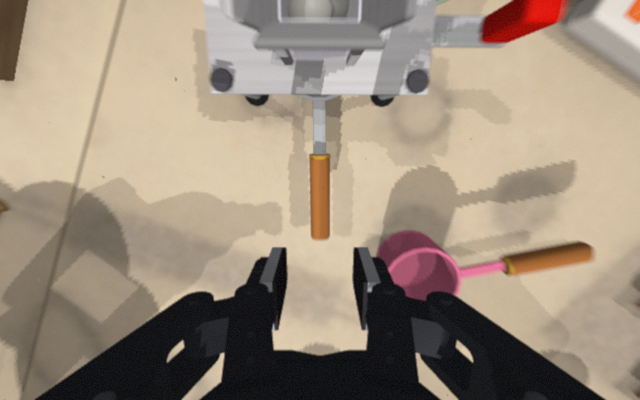

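The view shows the scoop standing centred, handle from (319,155) to (320,238). A ball is visible in the shaft at about (315,5), and the red knob is at about (520,18). I'll check the scoop pose and the wall distance.

```bash
python3 - <<'E'
from h import *
C=np.array([.6130,-.2245]);ex=np.array([np.cos(.1886),np.sin(.1886)]);ey=np.array([-ex[1],ex[0]])
for n,p,z in[('hst',(319.5,155),.054),('hend',(320,239),.054),('boltFL',(221,79),.104),('boltFR',(417,79),.104),('footL',(256,99),.003),('footR',(382,99),.003),('knob base L',(483,41),.094),('knob top near',(490,20),.137)]:
    q=back('w8',*p,z)[:2]-C;print(n,(q@ex).round(4),(q@ey).round(4))
c1=lambda u,v:(225+u/3.6-.4,110+v/3.6-.4)
print('wall',back('scene0',*c1(5,128),0),back('scene0',*c1(300,25),0))
s=state();M=R.from_quat(np.roll(s['tool_rot'],-1)).as_matrix()
k=C-.1*ey;print('knob',k,proj('w8',[*k,.137]))
t=np.array([*k,.230]);print(((t-s['tool_pos'])@M*100).round(2))
E
```

```text
hst -0.0759 0.0002
hend -0.1467 -0.0003
boltFL -0.0263 0.057
boltFR -0.0263 -0.056
footL -0.032 0.0574
footR -0.0319 -0.0563
knob base L -0.0045 -0.0959
knob top near -0.0052 -0.0768
wall [ 0.8406979  -0.21478451  0.        ] [ 0.7693664 -0.4794879  0.       ]
knob [ 0.63174839 -0.32272677] (np.float64(543.7513224129691), np.float64(6.816911703941059))
[-11.8   -7.22   9.86]
```

The scoop is within 1 mm of the target, and the wall is about 180 mm behind the knob. I'll rise, go over the knob and turn so the jaws open along the hopper's x.

```bash
python3 -m crank '[[[-0.2,0,-4,0,0],[-0.2,0,-3.5,0,0],[-0.2,-3,0,2.5,0],[-0.2,-4,0,3.5,0],[-0.2,-4.8,0,3.9,0],[-0.2,0,0,0,-10],[-0.2,0,0,0,-10],[-0.2,0,0,0,-10]]]'
python3 -m crank '[[[-0.2,0,0,0,-10],[-0.2,0,0,0,-10],[-0.2,0,0,0,-10],[-0.2,0,0,0,-10],[-0.2,0,0,0,-10],[-0.2,0,0,0,-10],[-0.2,0,0,0,0]]]'
python3 - <<'E'
from h import *
snap('wrist','w9.png');snap('scene','s9.png');s=state();print(s['tool_pos'],s['joint_pos'].round(2))
M=R.from_quat(np.roll(s['tool_rot'],-1)).as_matrix();print(M.round(3))
t=np.array([.6317,-.3227,.101]);print(((t-s['tool_pos'])@M*100).round(2),proj('w9',[.6317,-.3227,.137]))
E
```

```text
time: 12.4
tool_pos: [0.6296, -0.3218, 0.2224]
tool_rot: [0.248, -0.248, 0.662, -0.662]
contact_force: [0.1, -0.4, 0.5]
gripper_width: 0.402
time: 13.28
tool_pos: [0.6295, -0.3217, 0.2228]
tool_rot: [0.544, -0.544, 0.451, -0.451]
contact_force: [0.0, 1.2, 0.1]
gripper_width: 0.4
[ 0.62943919 -0.32167277  0.22262093] [-0.58  0.25  1.41 -0.    1.48 -0.76]
[[ 0.185  0.     0.983]
 [-0.983 -0.     0.185]
 [ 0.    -1.     0.   ]]
[ 0.14 12.16  0.2 ] (np.float64(321.6819683713112), np.float64(213.43702279820818))
```

View pics/w9.png

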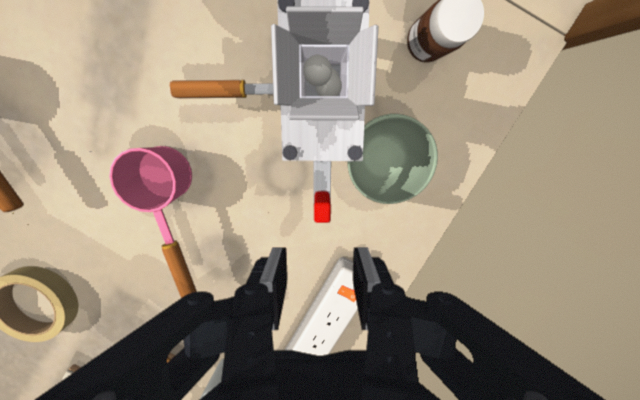

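View pics/s9.png

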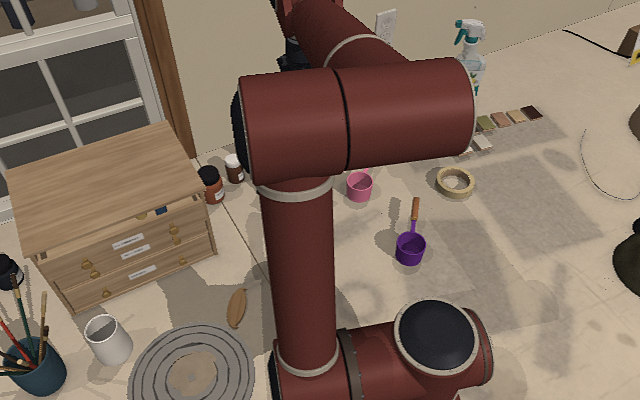

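The knob top is at (322,213), exactly as predicted, and balls are visible in the shaft at (318,70). I'll descend and grip.

```bash
python3 -m crank '[[[-0.2,0.1,3,0.2,0],[-0.2,0,4,0,0],[-0.2,0,3,0,0],[-0.2,0,2,0,0],[-0.2,0,0,0,0],[-1,0,0,0,0],[-1,0,0,0,0],[-1,0,0,0,0]]]'
python3 -m crank '[[[-1,0,0,0,0],[-1,0,0,0,0]]]'
python3 - <<'E'
from h import *
snap('wrist','w10.png');s=state();print(s['tool_pos'],s['contact_force'],s['gripper_width'])
E
```

```text
time: 14.38
tool_pos: [0.6319, -0.3231, 0.1044]
tool_rot: [-0.545, 0.545, -0.45, 0.452]
contact_force: [-4.3, -0.9, 5.5]
gripper_width: 0.154
time: 14.62
tool_pos: [0.6319, -0.3231, 0.1044]
tool_rot: [-0.545, 0.545, -0.45, 0.452]
contact_force: [-4.8, -1.4, 6.7]
gripper_width: 0.153
[ 0.63189359 -0.32311232  0.10434938] [-4.93475367 -0.0892173   5.74682605] 0.15574272669488082
```

View pics/w10.png

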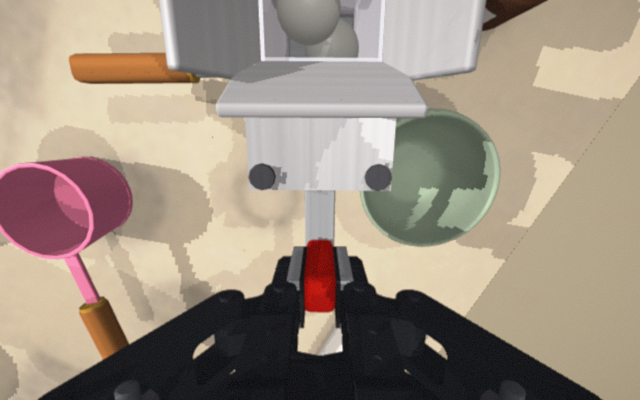

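The knob is gripped. Opening is along +tool x, so I'll pull about 41 mm (the stop is at 40 mm) and wait.

```bash
python3 -m crank '[[[-1,1,0,0,0],[-1,1.2,0,0,0],[-1,1.2,0,0,0],[-1,0.6,0,0,0],[-1,0,0,0,0]]]'
python3 -m crank '[[[-1,0.1,0,0,0],[-1,0,0,0,0],[-1,0,0,0,0],[-1,0,0,0,0],[-1,0,0,0,0],[-1,0,0,0,0],[-1,0,0,0,0],[-1,0,0,0,0]]]'
python3 - <<'E'
from h import *
snap('wrist','w11.png');s=state();print(s['tool_pos'],s['contact_force'],s['gripper_width'],np.linalg.norm(s['tool_pos'][:2]-[.6319,-.3231]))
E
```

```text
time: 15.3
tool_pos: [0.6392, -0.3624, 0.1044]
tool_rot: [-0.545, 0.545, -0.451, 0.451]
contact_force: [-6.4, 0.2, 6.3]
gripper_width: 0.153
time: 16.3
tool_pos: [0.6392, -0.3624, 0.1043]
tool_rot: [0.545, -0.545, 0.451, -0.451]
contact_force: [-6.8, 2.6, 8.3]
gripper_width: 0.154
[ 0.63915703 -0.36239661  0.10435013] [-7.05955368  2.1724119   7.4435495 ] 0.15384506973427434 0.039961083138047
```

View pics/w11.png

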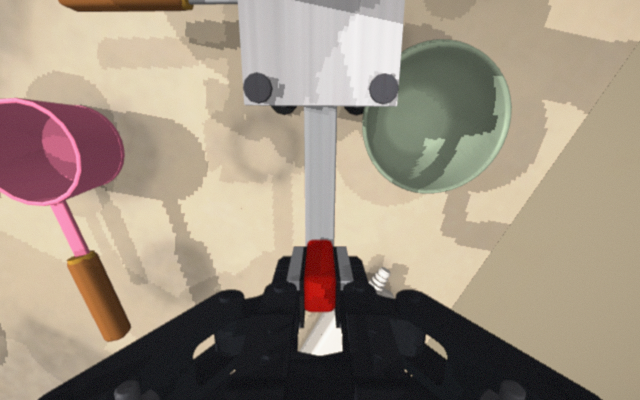

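It's fully open at 40.0 mm and has been for 1 s. I'll push it shut, pressing lightly into the stop.

```bash
python3 -m crank '[[[-1,-1,0,0,0],[-1,-1.2,0,0,0],[-1,-1.2,0,0,0],[-1,-0.6,0,0,0],[-1,-0.1,0,0,0],[-1,-0.1,0,0,0],[-1,0,0,0,0]]]'
python3 - <<'E'
from h import *
snap('wrist','w12.png');s=state();print(s['tool_pos'],s['contact_force'],s['gripper_width'],(s['tool_pos'][:2]-[.6319,-.3231])@[-.185,.983])
E
```

```text
time: 17.23
tool_pos: [0.6319, -0.323, 0.1044]
tool_rot: [-0.544, 0.545, -0.449, 0.452]
contact_force: [-4.0, -3.6, 5.6]
gripper_width: 0.151
[ 0.63189816 -0.32301702  0.10439673] [-3.763206   -4.55097124  4.66672611] 0.1527289269579456 8.190979663142239e-05
```

View pics/w12.png

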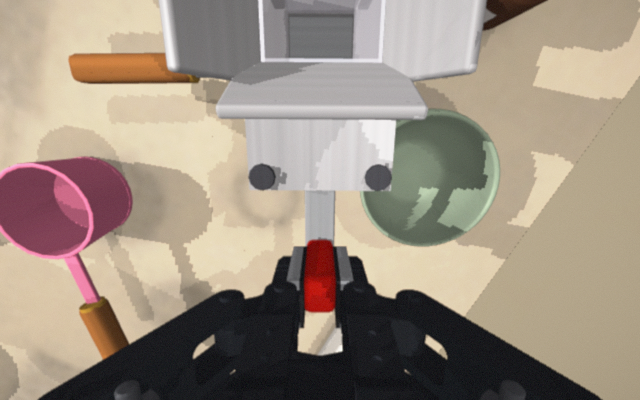

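The shaft is empty and the shutter is against its stop, back at +0.1 mm. I'll release, rise and check for balls and the scoop pose.

```bash
python3 -m crank '[[[-0.4,0,0,0,0],[-0.2,0,0,0,0],[-0.2,0,0,0,0],[-0.2,0,-2,0,0],[-0.2,0,-4,0,0],[-0.2,0,-5,0,0],[-0.2,0,-2,0,0],[-0.2,0,0,0,0]]]'
python3 - <<'E'
from h import *
snap('wrist','w13.png');snap('side','d13.png');s=state();print(s['tool_pos'],s['contact_force'])
C=np.array([.6130,-.2245]);ex=np.array([np.cos(.1886),np.sin(.1886)]);ey=np.array([-ex[1],ex[0]])
print(proj('w13',[*(C-.1*ey),.137]),proj('w13',[*(C-.147*ex),.054]),proj('w13',[*(C-.075*ex),.054]))
a=cv2.imread('pics/d13.png');cv2.imwrite('pics/c13.png',cv2.resize(a[120:250,200:360],None,fx=4.5,fy=4.5,interpolation=cv2.INTER_CUBIC))
E
```

```text
time: 18.27
tool_pos: [0.6323, -0.3218, 0.2352]
tool_rot: [0.545, -0.545, 0.449, -0.452]
contact_force: [0.0, 0.9, -0.7]
gripper_width: 0.4
[ 0.63067028 -0.32083382  0.23029486] [ 0.08799662 -0.45093872 -1.32262557]
(np.float64(317.92885086744866), np.float64(207.80830602600085)) (np.float64(170.8189873544343), np.float64(87.77555509372495)) (np.float64(242.9575211271075), np.float64(87.82534119156092))
```

View pics/w13.png

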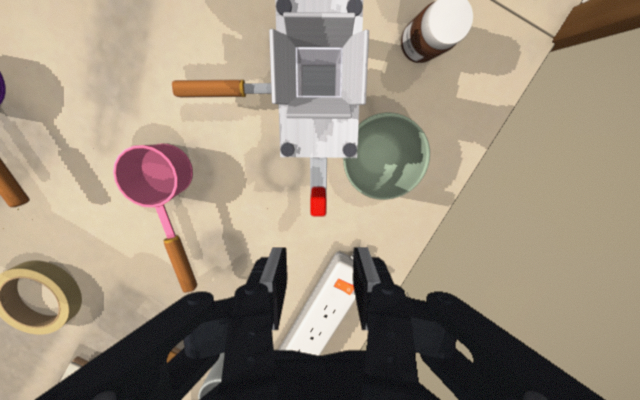

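View pics/c13.png

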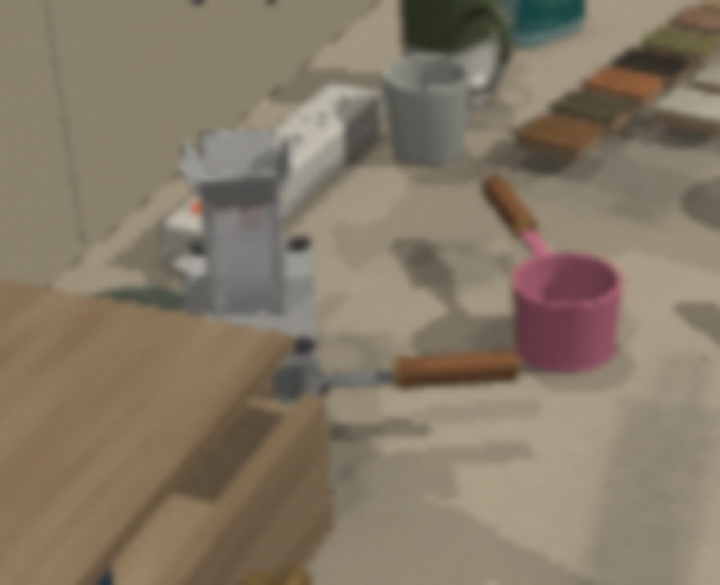

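The knob is at (318,203) in the shut position, the scoop handle matches its predicted pixels, the shaft is empty and no balls show on the bench. I have time to look into the cup from the front.

```bash
python3 -m crank '[[[-0.2,-1.6,0,-4.3,0],[-0.2,-1.6,0,-4.3,0],[-0.2,-1.6,0,-4.3,0],[-0.2,-1.6,0,-4.3,0],[-0.2,-1.7,0,-4.4,0],[-0.2,-1.7,0,-4.4,0],[-0.2,0,0,0,10],[-0.2,0,0,0,10]]]'
python3 -m crank '[[[-0.2,0,0,0,10],[-0.2,0,0,0,10],[-0.2,0,0,0,10],[-0.2,0,0,0,10],[-0.2,0,0,0,10],[-0.2,0,0,0,10],[-0.2,0,0,0,10],[-0.2,0,0,0,0]]]'
python3 -m crank '[[[-0.2,0,4,0,0],[-0.2,0,5,0,0],[-0.2,0,5,0,0],[-0.2,0,2,0,0],[-0.2,0,0,0,0]]]'
python3 - <<'E'
from h import *
snap('wrist','w14.png');snap('scene','s14.png');a=cv2.imread('pics/w14.png');cv2.imwrite('pics/c14.png',cv2.resize(a[0:150,220:420],None,fx=4,fy=4,interpolation=cv2.INTER_CUBIC))
E
```

```text
time: 19.38
tool_pos: [0.3561, -0.2727, 0.2294]
tool_rot: [0.456, -0.457, 0.542, -0.538]
contact_force: [0.9, 0.0, 1.0]
gripper_width: 0.403
time: 20.38
tool_pos: [0.3568, -0.2729, 0.2297]
tool_rot: [0.066, -0.068, 0.705, -0.703]
contact_force: [-0.6, -0.3, -0.5]
gripper_width: 0.4
time: 21.0
tool_pos: [0.3557, -0.2717, 0.069]
tool_rot: [0.066, -0.069, 0.706, -0.702]
contact_force: [0.4, 0.0, -0.0]
gripper_width: 0.404
```

View pics/c14.png

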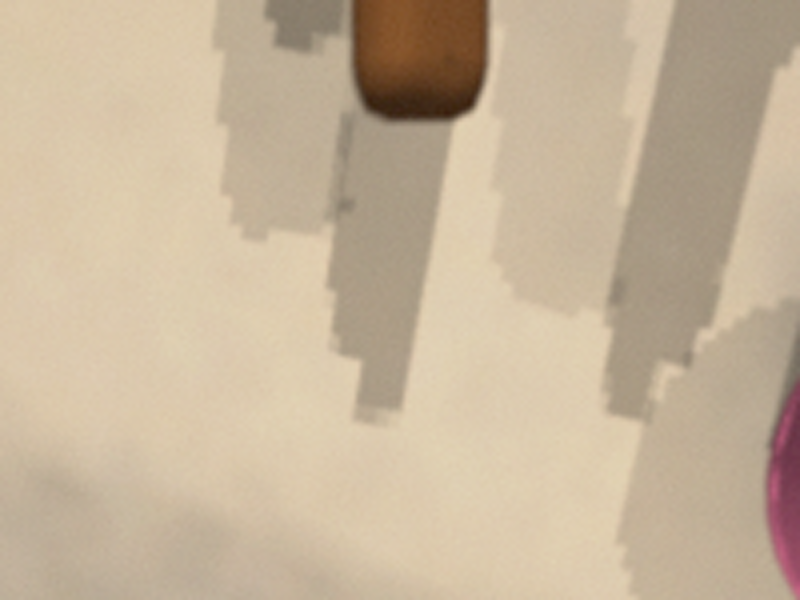

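The wrist camera tilts backwards, so the cup is out of view. I'll check the scene picture.

```bash
python3 - <<'E'
import cv2
a=cv2.imread('pics/s14.png');cv2.imwrite('pics/c15.png',cv2.resize(a[110:220,220:340],None,fx=5,fy=5,interpolation=cv2.INTER_CUBIC))
E
```

```text
(no output)
```

View pics/c15.png

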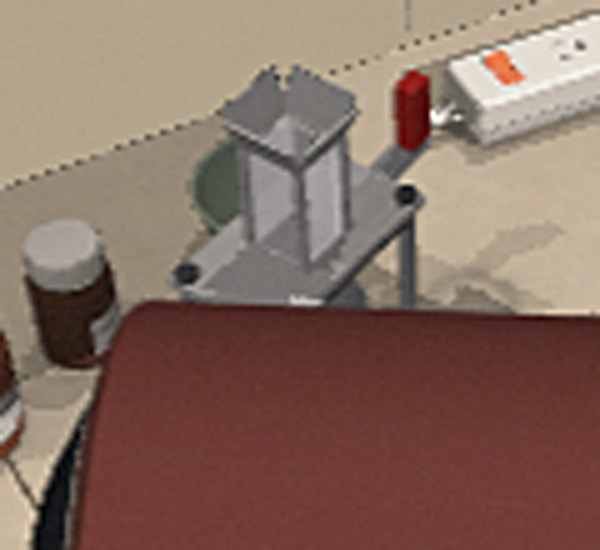

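The hopper shaft is empty (its window is clear), but the arm hides the cup. I'll turn the wrist camera sideways to look under the deck.

```bash
python3 -m crank '[[[-0.2,0,-3.8,0,0],[-0.2,-3.2,0,1,0],[-0.2,-3.2,0,1,0],[-0.2,0,0,0,-10],[-0.2,0,0,0,-10],[-0.2,0,0,0,-10],[-0.2,0,0,0,-10],[-0.2,0,0,0,-10]]]'
python3 -m crank '[[[-0.2,0,0,0,-10],[-0.2,0,0,0,-10],[-0.2,0,0,0,-10],[-0.2,0,0,0,-10],[-0.2,0,0,0,0]]]'
python3 - <<'E'
from h import *
snap('wrist','w16.png');snap('scene','s16.png');a=cv2.imread('pics/s16.png');cv2.imwrite('pics/c16.png',cv2.resize(a[110:220,220:340],None,fx=5,fy=5,interpolation=cv2.INTER_CUBIC))
E
```

```text
time: 22.1
tool_pos: [0.4252, -0.2822, 0.1124]
tool_rot: [-0.36, 0.36, -0.608, 0.61]
contact_force: [-1.2, 0.0, -0.1]
gripper_width: 0.402
time: 22.72
tool_pos: [0.425, -0.2821, 0.1121]
tool_rot: [-0.545, 0.545, -0.45, 0.452]
contact_force: [0.0, -0.4, -0.9]
gripper_width: 0.405
```

View pics/w16.png

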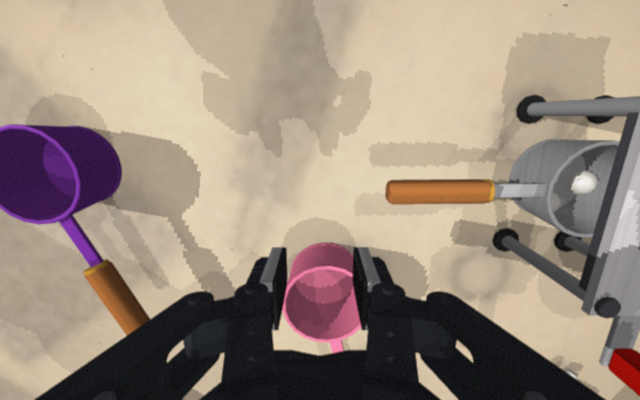

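One white ball is visible in the cup at (584,183). I'll back off 2 cm to see deeper under the deck.

```bash
python3 -m crank '[[[-0.2,0,2,-1,0],[-0.2,0,0,0,0]]]'
python3 - <<'E'
from h import *
snap('wrist','w17.png');a=cv2.imread('pics/w17.png');cv2.imwrite('pics/c17.png',cv2.resize(a[90:270,460:640],None,fx=3.3,fy=3.3,interpolation=cv2.INTER_CUBIC))
E
```

```text
time: 23.08
tool_pos: [0.4122, -0.282, 0.0874]
tool_rot: [0.545, -0.544, 0.453, -0.449]
contact_force: [0.3, 1.0, 0.0]
gripper_width: 0.399
```

View pics/c17.png

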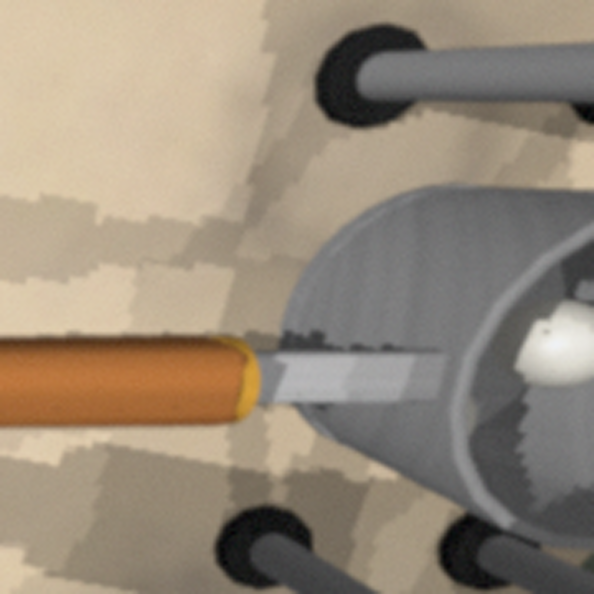

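```bash
python3 -m crank '[[[-0.2,0,0,2,0],[-0.2,0,0,0,0]]]'
python3 - <<'E'
from h import *
snap('wrist','w18.png');a=cv2.imread('pics/w18.png');cv2.imwrite('pics/c18.png',cv2.resize(a[90:270,460:640],None,fx=3.3,fy=3.3,interpolation=cv2.INTER_CUBIC))
E
```

```text
time: 23.38
tool_pos: [0.4358, -0.2796, 0.091]
tool_rot: [0.545, -0.545, 0.45, -0.451]
contact_force: [0.2, -0.5, -0.3]
gripper_width: 0.398
```

View pics/c18.png

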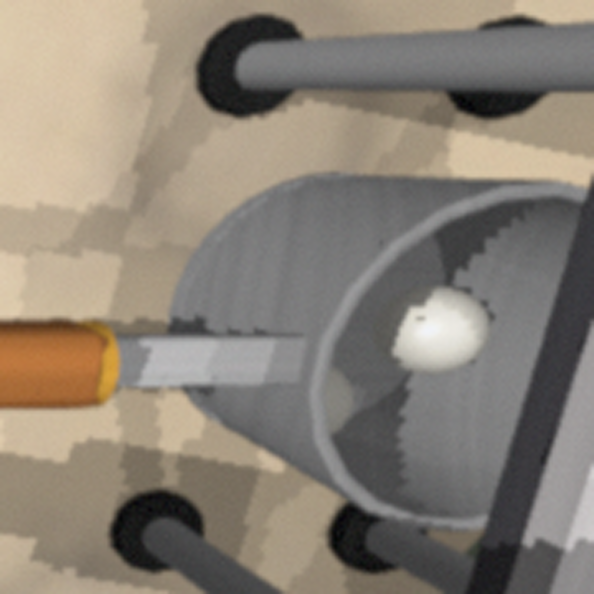

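```bash
python3 - <<'E'
import cv2,numpy as np
a=cv2.imread('pics/w18.png')[140:255,550:640]
a=(255*np.clip(a/150.,0,1)**.7).astype('uint8')
cv2.imwrite('pics/c19.png',cv2.resize(a,None,fx=5,fy=5,interpolation=cv2.INTER_CUBIC))
E
```

```text
(no output)
```

View pics/c19.png

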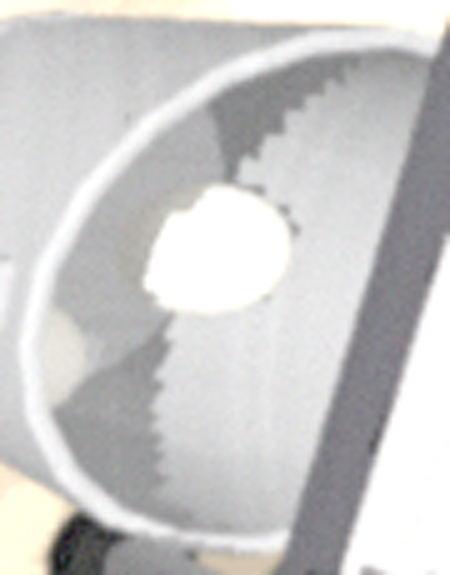

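Two balls are visible in the cup, one bright at the centre and one shaded by the near wall. I'll take a steeper look for the third.

```bash
python3 -m crank '[[[-0.2,0,-1,2.5,0],[-0.2,0,0,0,0]]]'
python3 - <<'E'
from h import *
snap('wrist','w20.png');a=cv2.imread('pics/w20.png')[110:270,450:610]
a=(255*np.clip(a/190.,0,1)**.7).astype('uint8')
cv2.imwrite('pics/c20.png',cv2.resize(a,None,fx=3.7,fy=3.7,interpolation=cv2.INTER_CUBIC))
E
```

```text
time: 23.68
tool_pos: [0.4601, -0.2752, 0.1015]
tool_rot: [-0.545, 0.545, -0.449, 0.451]
contact_force: [-0.8, -0.4, 0.0]
gripper_width: 0.399
```

View pics/c20.png

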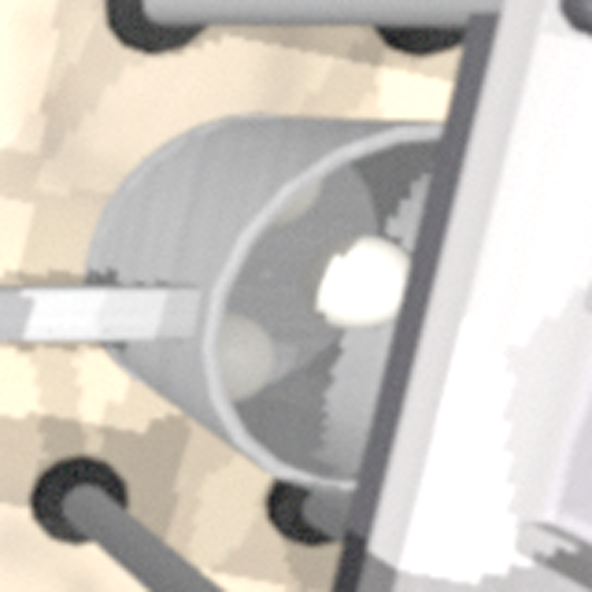

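All three balls are in the cup: one bright at (360,285), one shaded at (240,360) and one shaded at (300,205). I'll rise clear and hand in.

```bash
python3 -m crank '[[[-0.2,0,-3,-2,0],[-0.2,0,-5,-2,0],[-0.2,0,-3,0,0],[-0.2,0,0,0,0],[-0.2,0,0,0,0]]]'
python3 - <<'E'
from h import *
snap('wrist','w21.png');s=state();print(s['tool_pos'],s['contact_force'])
C=np.array([.6130,-.2245]);ex=np.array([np.cos(.1886),np.sin(.1886)])
print(proj('w21',[*(C-.147*ex),.054]),proj('w21',[*(C-.075*ex),.054]))
E
```

```text
time: 24.35
tool_pos: [0.4184, -0.2819, 0.2087]
tool_rot: [-0.545, 0.545, -0.452, 0.45]
contact_force: [0.5, -0.0, -1.2]
gripper_width: 0.396
[ 0.41832753 -0.2816519   0.20814801] [-0.26753793  0.18498083  0.20285516]
(np.float64(374.7652244094503), np.float64(171.9200299154845)) (np.float64(447.3142127472004), np.float64(171.95139738705808))
```

View pics/w21.png

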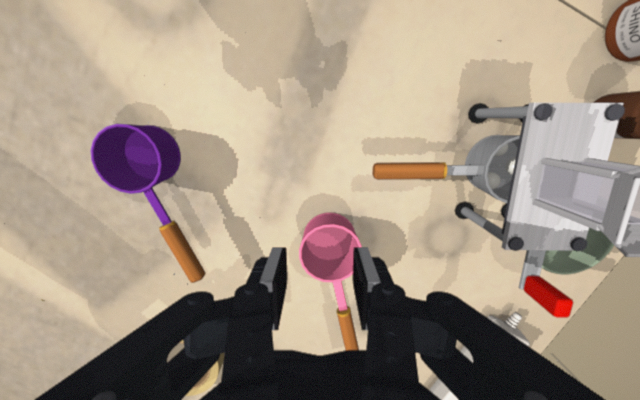

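The handle spans (374,171) to (446,171), as predicted, so the scoop is undisturbed. The robot is clear of everything.

```bash
python3 -c "
from plant import *
print(job_done())"
```

```text
the job is handed in; nothing more can be done
None
```

The job is done and handed in after about 24 s of the 50 s allowed. The scoop is standing under the hopper outlet with all three balls in it, and the shutter is shut. I gripped the scoop by its handle, set it in place, pulled the shutter 40.0 mm open, waited about 1 s, then pushed it back and let go.

- **Scoop:** it measured within about 1 mm of the hopper origin after placing, and the last picture shows it had not moved.
- **Balls:** the final views into the cup show three balls, one bright and two only partly visible in shade. The shaft is empty and no balls were seen on the bench.
- **Shutter:** it returned to within 0.1 mm of where it started, pressed lightly against its stop. After release the knob looked right for the shut position.
- **Limits:** the highest contact force I read was about 11 N, and nothing fell. The pink and purple look-alikes were not touched.

No check failed or disagreed. The first look into the cup missed it because the wrist camera faces backwards, so I repeated it from the side.

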